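Lay a pipe header down on the brazing rest

TASK

Tip the upright steel header over along the firebrick rest so that it comes down gently on its plain face, with its copper stubs pointing up, and push it along the brick so that it ends with its foot end butted against the steel stop. Work with the fingers only as pushers and props: ease it down all the way rather than letting it drop, never grip it or lift it off the brick, and leave the bottle, wrench and tape where they are.

Things in the scene. Friction and masses are not known exactly. Their poses are not given: they have to be found in the camera images.
- header: bare-steel rectangular tube, 25 mm (x) x 50 mm (y) x 210 mm (z), 0.3 to 0.55 kg. Origin: centre of its foot end face; z runs along its length to the other end. +x face plain; -x face has two copper stubs. Starts upright on the brick, stubs towards the stop, plain face towards the free length of the brick (x nearly along the rest's x). It tips over by itself once leaned past about 7 degrees.
- header_stub (a point): centre of the outer end of the header's upper copper stub. The stubs are 22 mm in diameter, stick out 22 mm, and sit 70 and 130 mm from the foot end; this point is 130 mm from the foot and 34.5 mm from the tube's centre line, on its -x side
- rest: fixed firebrick slab in a steel tray, flat top 45 mm above the bench, 96 mm wide. A steel stop plate crosses it near one end, 30 mm above the brick. Origin: on the bench below the middle of the stop's working face; x points from the stop along the brick, which (with tray) ends 170 mm from the stop face, so the laid header's far end overhangs it by 40 mm or more, above open bench; z up.
- water: bystander: clear bottle with blue cap, upright, 64 mm in diameter, 190 mm tall; origin at the centre of its underside
- wrench: bystander: steel wrench 180 mm long lying on the bench along its x axis; origin at its middle, on the bench
- tape: bystander: yellow roll of tape lying flat, 90 mm outside diameter, 40 mm high; origin at the centre of its underside
There are look-alikes about, which are no part of the job. What is shaped like the rest but red is not meant.

How it is judged:
By the outcome, as a careful person would: the job done as asked, in the order asked, and still so for the second after the job is handed in, with the robot touching nothing.
It also fails if it takes over 54 s, if anything falls off the work surface, if the arm or the gripper's body presses on something with over 40 N, if the wrist force passes 120 N, or if a joint passes its speed limit or range.

ROBOT

A 6-joint arm with a two-finger parallel gripper is mounted at the origin on the work surface. World frame = base frame: x ahead of the robot, y to its left, z up, the work surface at z = 0. Lengths are in m, angles in rad, forces in N, time in s.
With the tool pointing down it reaches from about 0.275 to 0.825 m from the base axis. Payload 4.9 kg.
Tool frame: the origin (TCP) lies midway between the tips of the shut fingers; the grasp point (between the pads) lies 19 mm behind it (tcp_to_grasp is the z of the grasp point in the tool frame, in m); z points along the fingers, y is the direction in which the jaws open and shut (so a half turn about z gives the same grasp; the last joint's range is limited). The gripper opens to 85 mm and grips with 20 to 120 N. Pads are 22 mm wide; open, the fingers measure 114 mm over their backs; the gripper's body (76 mm by 85 mm) begins 54 mm behind the grasp point. The pads swing forward as they close: fully open they stand 13 mm farther back than shut.
Start: joints at [-1.248, 0.326, -0.193, 1.052, 0, 1.437], TCP at [0.243, -0.494, 0.231] pointing down, gripper open.
Joint ranges: [-2.65, 2.65], [-0.97, 1.79], [-1.3, 1.35], [-1.93, 2.1], [-1.47, 1.37], [-3.14, 3.14]. Speed limits (rad/s): [2.57, 2.57, 3.14, 3.14, 3.14, 3.14].

INTERFACE

Orientations are given as a unit quaternion [w, x, y, z].
In Python, from cell import * gives the robot as it stands. The module is installed in compiled form; this text tells all that it offers. Calls block until the motion is done:
- goto(position, orientation): joint-space move of the TCP to a pose.
- servo_line(position, rate=0.15, frame=None, max_force=None): straight line of the TCP; frame=None keeps the orientation; rate is the mean speed in m/s. With max_force (N) it stops when the force on the tool has changed by that much, and returns True; else False.
- set_joints(angles): joint-space move.
- gripper_to(opening, grasp_force=None): finger opening in m; grasp_force is the grip in N (None keeps the last); returns when the fingers have stopped.
- wait(seconds).
- solve_ik(position, orientation): joint angles nearest the present ones, or None.
- state(): the state.
- snapshot(name): name is "side" or "top" or "wrist"; returns (picture, depth): 480x640x3 uint8, red, green, blue; 480x640 float32, m along the optical axis (not along the pixel's ray), 0 where there is no reading.
- calibration(name): a dict with "mtx" (3x3 intrinsics, pixels), "position" and "attitude" of the camera in the world. Camera axes: x right, y down, z forward; pixel columns grow to the right and rows downward; lengths in m; the calibration is good to about 2 mm. A picture is of the moment at which its call begins: read the wrist's pose just before it. calibration takes no time and is no camera call; for the wrist camera it gives the pose at the moment of the call.
A pose or a line that the arm cannot do raises Unreachable and nothing moves.
- job_done(): hands the job in, once; it reports no verdict.
The state is a dict: "time_s": time; "joint_positions": joint angles; "qd": joint speeds; "joint_torque": joint torques, N m; "ee_pos": TCP position; "tool_rot": TCP orientation; "force": force on the tool from outside, world axes, zero at the start; "wrist_torque": the same for the moment, N m; "finger_gap": finger opening in m.
Only numpy, scipy, OpenCV 4.12 (cv2) and the standard library are available. Lean on these libraries where they do the work, as an engineer would, in place of code of your own. Each camera call takes 0.05 s, during which the arm holds its last target. There are 200 camera calls.

## Working session

There is one attempt and no reset: what is moved stays moved. The work goes in short steps, each a Python script; the robot and the scene stay as the last script left them, time stands still between calls to the robot, and variables do not carry over. Pictures are saved under pics/ and viewed, about 8 in all and at most 12, crops included, and the job is handed in when it is done.

```bash
mkdir -p pics
python3 - <<'E'
from cell import *
import cv2,numpy as np,pickle
d={}
for n in("top","side"):
    c=calibration(n);p,z=snapshot(n);d[n]=(p,z,c)
    cv2.imwrite(f"pics/{n}0.png",p[:,:,::-1]);print(n,c)
pickle.dump(d,open("s0.pkl","wb"));s=state();print(s)
E
```

```text
top {'mtx': array([[473.71218132,   0.        , 314.84643661],
       [  0.        , 473.71218132, 232.79999061],
       [  0.        ,   0.        ,   1.        ]]), 'position': array([0.51608611, 0.1664487 , 0.86218073]), 'attitude': array([-0.0296578 ,  0.71582144, -0.69660276,  0.03827106])}
side {'mtx': array([[436.47926668,   0.        , 323.9251699 ],
       [  0.        , 436.47926668, 242.33560821],
       [  0.        ,   0.        ,   1.        ]]), 'position': array([ 0.55690386, -0.57914739,  0.59150765]), 'attitude': array([-0.48975328,  0.87169304, -0.01604003,  0.00597308])}
{'time_s': 0.1, 'joint_positions': array([-1.24819733e+00,  3.26864597e-01, -1.93493407e-01,  1.05197419e+00,
        6.83071088e-06,  1.43659219e+00]), 'qd': array([-0.0005869 , -0.00261287,  0.00290602,  0.00056184, -0.0006406 ,
        0.0014553 ]), 'joint_torque': array([ 7.40588457e-04, -4.44239581e+01,  2.63037103e+01,  7.87887111e-03,
       -1.59492597e-04, -5.97978499e-06]), 'ee_pos': array([ 0.24244017, -0.49310941,  0.23057932]), 'tool_rot': array([-7.64849233e-04,  9.74029272e-01,  2.26420821e-01, -6.88301227e-05]), 'force': array([-0.08475716,  0.25636121,  0.37775775]), 'wrist_torque': array([0.04088569, 0.03340781, 0.0292236 ]), 'finger_gap': 0.08571083569419341}
```

View pics/top0.png

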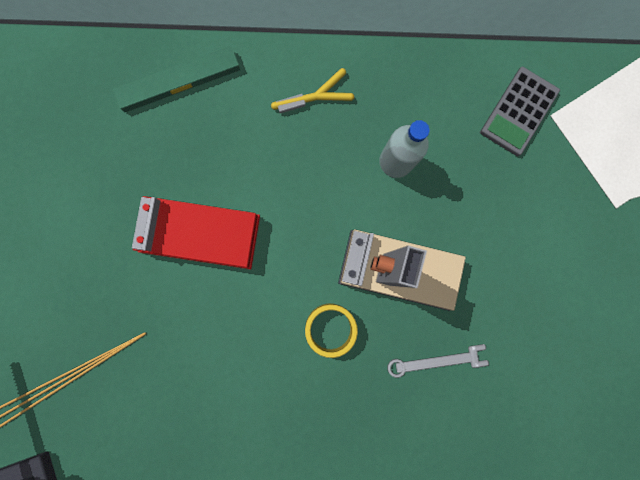

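View pics/side0.png

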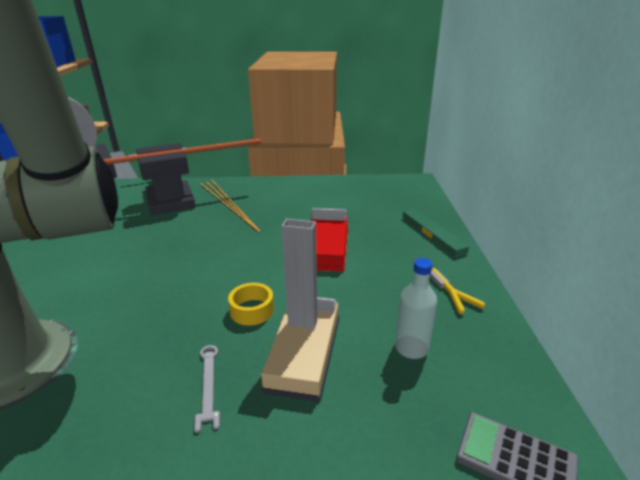

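The top view shows the rest at about (405,270). The stop is at its left end (357,257), rest x points right and slightly down (world −y), the header top is at (410,267) and the stub at (383,264). The red decoy is at (200,232), the tape at (331,331), the wrench at (440,360) and the bottle at (405,150). The side view agrees with this, and the bench beyond the brick's free end is clear.

```bash
cat > h.py <<'E'
import numpy as np,cv2
from scipy.spatial.transform import Rotation as R
def rot(q): return R.from_quat(np.roll(q,-1))
def quat(M): return np.roll(R.from_matrix(M).as_quat(),1)
def cloud(z,c):
    v,u=np.mgrid[:480,:640];K=c["mtx"]
    p=np.stack([(u-K[0,2])/K[0,0]*z,(v-K[1,2])/K[1,1]*z,z],-1)
    return rot(c["attitude"]).apply(p.reshape(-1,3)).reshape(480,640,3)+c["position"]
E
python3 - <<'E'
from h import *; import pickle
d=pickle.load(open("s0.pkl","rb"))
def rect(m,P,name):
    n,l,s,_=cv2.connectedComponentsWithStats(m.astype(np.uint8)); k=1+np.argmax(s[1:,4]); q=P[l==k]
    r=cv2.minAreaRect((q[:,:2]*1000).astype(np.float32));print(name,s[k],"z",np.median(q[:,2]),r,cv2.boxPoints(r).round(1).tolist());return q
p,z,c=d["top"];P=cloud(z,c);hsv=cv2.cvtColor(p,cv2.COLOR_RGB2HSV)
near=np.zeros((480,640),bool);near[215:325,330:480]=1;Z=P[...,2]
print("valid",(z>0).mean(),"bench z",np.median(Z[350:450,200:300]))
rect(near&(abs(Z-.255)<.006),P,"hdr top")
rect(near&(abs(Z-.045)<.005),P,"brick")
rect(near&(abs(Z-.075)<.005),P,"stop")
cop=near&(hsv[...,0]<12)&(hsv[...,1]>130);q=rect(cop&(Z>.1),P,"stub");
p,z,c=d["side"];P=cloud(z,c);Z=P[...,2];m=np.zeros((480,640),bool);m[215:400,255:345]=1
rect(m&(abs(Z-.255)<.006),P,"side hdr top");rect(m&(abs(Z-.045)<.005),P,"side brick");rect(m&(abs(Z-.075)<.004)&(P[...,1]>0.1),P,"side stop")
# front (plain) face plane
f=m&(Z>.08)&(Z<.24)&(P[...,1]>-.1);q=P[f];q=q[abs(q[:,1]-np.median(q[:,1]))<.02]
A=np.c_[q[:,0],q[:,2],np.ones(len(q))];print("plain y = a x + b z + c",np.linalg.lstsq(A,q[:,1],rcond=None)[0],len(q), q.min(0),q.max(0))
E
python3 - <<'E'
from h import *; from cell import *
# IK feasibility of sagittal tip, rough numbers
a=-np.pi/2-.17; 
for s in (1,-1):
  for y in(-.02,):
    for phi in np.radians([0,20,40,60,70,80]):
        u=np.array([np.cos(a),np.sin(a),0]);k=np.array([0,0,1.])
        d=-np.sin(phi)*u-np.cos(phi)*k; j=s*(np.cos(phi)*u-np.sin(phi)*k)
        M=np.c_[np.cross(j,d),j,d]
        piv=np.array([.46,.0,.045]);t=piv+u*(np.sin(phi)*.18-.0125*np.cos(phi))+k*(.18*np.cos(phi)+.0125*np.sin(phi))
        q=solve_ik(t,quat(M));print(s,np.degrees(phi).round(),t.round(3),None if q is None else np.round(q,2))
E
```

```text
valid 0.9958756510416666 bench z -0.000786802261469266
hdr top [398 245  29  43 280] z 0.2537960279188826 ((535.4620361328125, 33.78154754638672), (25.63223648071289, 50.144256591796875), 75.63990020751953) [[508.0, 27.600000381469727], [556.5999755859375, 15.100000381469727], [562.9000244140625, 40.0], [514.4000244140625, 52.400001525878906]]
brick [ 341  229  124   81 3932] z 0.044219239844629166 ((536.5980834960938, 3.319580078125), (200.61224365234375, 96.05894470214844), 77.77943420410156) [[468.3999938964844, -84.5], [562.2999877929688, -104.9000015258789], [604.7999877929688, 91.19999694824219], [510.8999938964844, 111.5]]
stop [358 233  16  53 209] z 0.07399737721572341 ((551.3411254882812, 72.394287109375), (6.3737382888793945, 89.29383850097656), 77.65586853027344) [[507.0, 78.80000305175781], [594.2999877929688, 59.70000076293945], [595.5999755859375, 66.0], [508.3999938964844, 85.0999984741211]]
stub [371 255  23  18 285] z 0.1824936399926087 ((535.1771850585938, 106.39608001708984), (25.464447021484375, 123.4289779663086), 5.978709697723389) [[516.0999755859375, 166.3999
[... 1097 characters left out ...]
.01  1.19  0.07  1.79  0.72  1.72]
-1 0.0 [0.462 0.012 0.225] [-0.13  0.17 -0.42  0.98  0.    0.04]
-1 20.0 [ 0.452 -0.049  0.218] [-0.5   0.21 -0.44  1.04  0.33 -0.35]
-1 40.0 [ 0.442 -0.105  0.191] [-0.77  0.45 -0.35  1.22  0.56 -0.73]
-1 60.0 [ 0.435 -0.147  0.146] [-0.94  0.8  -0.17  1.48  0.67 -1.09]
-1 70.0 [ 0.432 -0.162  0.118] [-0.98  0.99 -0.06  1.63  0.7  -1.26]
-1 80.0 [ 0.43  -0.173  0.089] [-1.01  1.19  0.07  1.79  0.72 -1.42]Traceback (most recent call last):
  File "<stdin>", line 14, in <module>
  File "<stdin>", line 4, in rect
    return _wrapfunc(a, 'argmax', axis=axis, out=out, **kwds)
    return bound(*args, **kwds)
ValueError: attempt to get argmax of an empty sequence
```

```bash
cat >> h.py <<'E'
G,INS,PHIMAX=.038,.032,np.radians(75)
a=np.radians(-104.5);U=np.array([np.cos(a),np.sin(a),0]);K=np.array([0,0,1.])   # header x at start
C0=np.array([.5352,.0337,.045])            # header foot centre
PIV=C0+.0125*U
def tool(phi,Ux=U):
    d=-np.sin(phi)*Ux-np.cos(phi)*K; j=-(np.cos(phi)*Ux-np.sin(phi)*K)
    return d,-j,quat(np.c_[np.cross(j,d),j,d])
def tip(th,shift=0):
    "TCP pose whose propping finger carries the plain face's end edge of a header leaned by th"
    phi=min(th,PHIMAX);d,j,q=tool(phi)
    c=PIV+shift*U+.21*(np.sin(th)*U+np.cos(th)*K)
    return c+INS*d-G/2*j,q
E
python3 - <<'E'
from h import *; from cell import *; import sys
def st(m): s=state();print(m,round(s["time_s"],2),s["ee_pos"].round(4),s["force"].round(1),round(s["finger_gap"],4))
p,q=tip(0); p[:2]=C0[:2]
servo_line([*state()["ee_pos"][:2],.34],rate=.2)
gripper_to(G,20)
goto([p[0],p[1],.34],q);st("above")
for t in np.radians(np.arange(0,96,6)):
    assert solve_ik(*tip(t)) is not None,t
pic,z=snapshot("side");cv2.imwrite("pics/above.png",pic[100:400,200:500,::-1])
P=cloud(z,calibration("side"))
print(servo_line(p,rate=.08,max_force=6));st("in")
pic,_=snapshot("side");cv2.imwrite("pics/in.png",np.hstack([pic[50:400,180:420,::-1],cv2.imread("pics/above.png")[:240].repeat(1,0).copy() if 0 else pic[50:400,180:420,::-1]])[:,:240].repeat(2,0).repeat(2,1)[:600])
E
```

```text
above 3.48 [0.5353 0.0329 0.34  ] [ 0.2  0.5 -0.4] 0.0384
False
in 5.13 [0.5356 0.0337 0.2235] [ 0.9 -0.1 -0.6] 0.038
```

View pics/in.png

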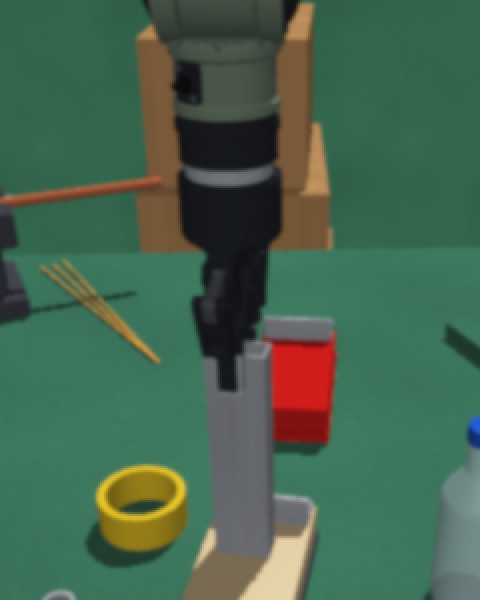

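The near finger stands in front of the plain face, centred at (228,375). The other finger is behind on the stub side, nothing is touching, and the header is still upright. Next I start the tip.

Run:
```python
from h import *; from cell import *
for t in [3,6,9,12,15,20,26,32,38,44]:
    p,q=tip(np.radians(t)); servo_line(p,rate=.03,frame=q)
    s=state();print(t,round(s["time_s"],2),np.abs(s["ee_pos"]-p).max().round(4),s["force"].round(1),round(s["finger_gap"],4))
    if np.linalg.norm(s["force"])>25: break
pic,z=snapshot("side");np.savez("mid.npz",pic=pic,z=z)
cv2.imwrite("pics/mid.png",cv2.resize(pic[100:430,150:450,::-1],None,fx=1.8,fy=1.8))
```

```text
3 5.43 0.0006 [ 0.4 -0.1  0.9] 0.0382
6 5.89 0.0002 [-0.4  1.7  0.1] 0.0381
9 6.35 0.0003 [-0.4 -0.8 -0.1] 0.038
12 6.81 0.0003 [ 0.1 -0.2  0.4] 0.0382
15 7.27 0.0003 [-0.2  0.2 -0.2] 0.0378
20 7.93 0.0001 [-0.7  0.3 -1.6] 0.0381
26 8.71 0.0 [ 0.1 -0.2 -1.8] 0.0382
32 9.48 0.0001 [-0.4 -0.4 -1.7] 0.0384
38 10.26 0.0001 [ 0.4 -1.3 -1.3] 0.0382
44 11.03 0.0001 [ 0.3 -0.3 -0.2] 0.0379
```

View pics/mid.png

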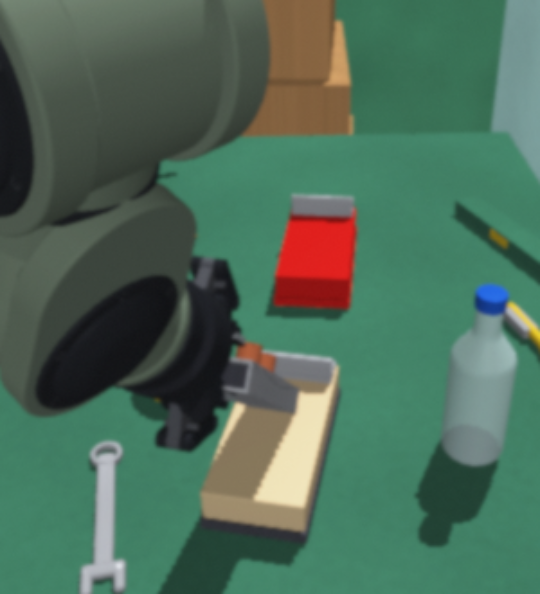

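The header leans at about the planned angle with its end at (238,375), stubs at (255,352), and the fingers partly hidden behind the wrist. A top view should show whether it is carried straight.

Run:
```python
from h import *; from cell import *
pic,z=snapshot("top");c=calibration("top");P=cloud(z,c)
cv2.imwrite("pics/midtop.png",cv2.resize(pic[180:380,320:580,::-1],None,fx=2.8,fy=2.8))
s=state();d=rot(s["tool_rot"]).as_matrix();print(s["ee_pos"],d.round(3).tolist(),s["time_s"])
def px(X):
    x=rot(c["attitude"]).inv().apply(X-c["position"]);K=c["mtx"];return ((K@x)[:2]/x[2]-[320,180])*2.8
print("tcp px",px(s["ee_pos"]),"expected header end mid",px(PIV+.21*(np.sin(.768)*U+np.cos(.768)*K)))
# side cloud: header points in u,z
m=np.load("mid.npz");Q=cloud(m["z"],calibration("side"));hs=cv2.cvtColor(m["pic"],cv2.COLOR_RGB2HSV)
r=Q-PIV;u=r@U;w=r@np.cross(K,U);zz=Q[...,2]
mm=(abs(w)<.04)&(u>-.04)&(u<.25)&(zz>.055)&(zz<.26)&(hs[...,1]<60)
for lo in np.arange(.06,.25,.02):
    k=mm&(abs(zz-lo)<.004)
    if k.sum()>5: print(lo.round(2),k.sum(),"u",np.percentile(u[k],[5,50,95]).round(3),"w",np.percentile(w[k],[5,95]).round(3))
```

```text
[ 0.50461801 -0.08461992  0.18649023] [[-0.968, 0.179, 0.174], [0.25, 0.697, 0.672], [-0.001, 0.694, -0.72]] 11.1333
tcp px [460.8239968  311.32063504] expected header end mid [537.67633057 331.92861769]
0.06 22 u [-0.011  0.011  0.018] w [-0.018  0.024]
0.08 26 u [0.002 0.027 0.038] w [-0.017  0.024]
0.1 30 u [0.022 0.045 0.056] w [-0.009  0.024]
0.12 31 u [0.042 0.064 0.076] w [-0.005  0.025]
0.14 34 u [0.059 0.081 0.094] w [0.003 0.025]
0.16 31 u [0.08  0.101 0.112] w [0.009 0.025]
0.18 52 u [0.099 0.126 0.142] w [0.005 0.025]
0.2 292 u [0.12  0.167 0.187] w [-0.006  0.024]
0.22 251 u [0.115 0.219 0.227] w [-0.01   0.014]
0.24 76 u [0.124 0.214 0.217] w [-0.006  0.011]
```

View pics/midtop.png

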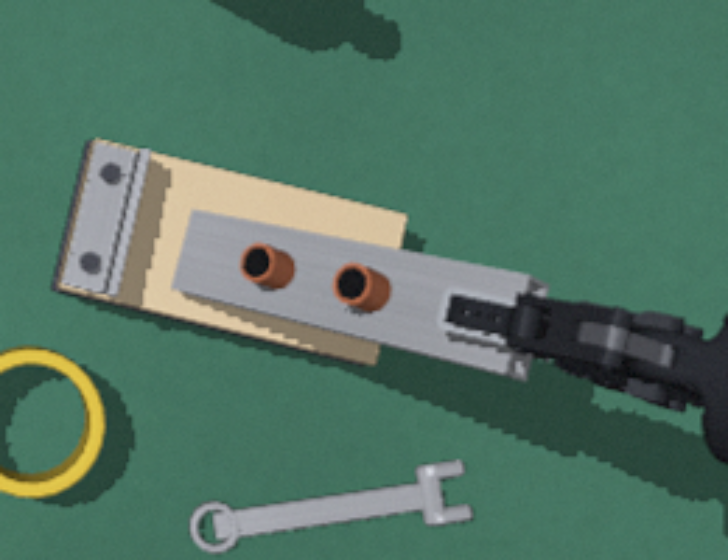

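The header is held square between the fingers, with its foot unslipped and the lean close to 45° as planned. I'll continue down.

Run:
```python
from h import *; from cell import *
for t in [50,56,62,68,74,78,82,85,88,90,91.5]:
    p,q=tip(np.radians(t)); servo_line(p,rate=.03 if t<80 else .02,frame=q)
    s=state();print(t,round(s["time_s"],2),np.abs(s["ee_pos"]-p).max().round(4),s["force"].round(1),round(s["finger_gap"],4))
    if np.linalg.norm(s["force"])>25: break
pic,z=snapshot("side");cv2.imwrite("pics/down.png",cv2.resize(pic[150:450,100:400,::-1],None,fx=1.9,fy=1.9))
pic,z=snapshot("top");P=cloud(z,calibration("top"))
r=P-PIV;u=r@U;w=r@np.cross(K,U);hs=cv2.cvtColor(pic,cv2.COLOR_RGB2HSV)
k=(abs(w)<.022)&(u>-.02)&(u<.17)&(P[...,2]>.055)&(hs[...,1]<60)&(P[...,2]<.12)
A=np.c_[u[k],w[k],np.ones(k.sum())];print("top plane z=a u+b w+c",np.linalg.lstsq(A,P[...,2][k],rcond=None)[0],k.sum())
print("u foot",np.percentile(u[k],1))
```

```text
50 11.91 0.0001 [-0.3 -0.7 -1.2] 0.0381
56 12.68 0.0001 [-0.4 -0.3  0.2] 0.0379
62 13.46 0.0001 [-1.3 -1.2 -1.2] 0.0381
68 14.23 0.0001 [-0.7 -1.1 -1.7] 0.0381
74 15.01 0.0001 [-0.9 -1.6 -3.3] 0.038
78 15.62 0.0002 [ 0.5  0.  -1.8] 0.0382
82 16.51 0.0 [-0.2 -0.7 -2. ] 0.0378
85 17.21 0.0 [ 0.4 -0.8 -1.3] 0.0383
88 17.91 0.0 [-0.7 -1.3 -2.1] 0.0379
90 18.43 0.0002 [-0.6  1.2 -0.8] 0.0382
91.5 18.85 0.0001 [0.7 0.5 0.5] 0.0379
top plane z=a u+b w+c [-0.0224624   0.00310989  0.07276818] 2363
u foot 0.001345621326325602
```

View pics/down.png

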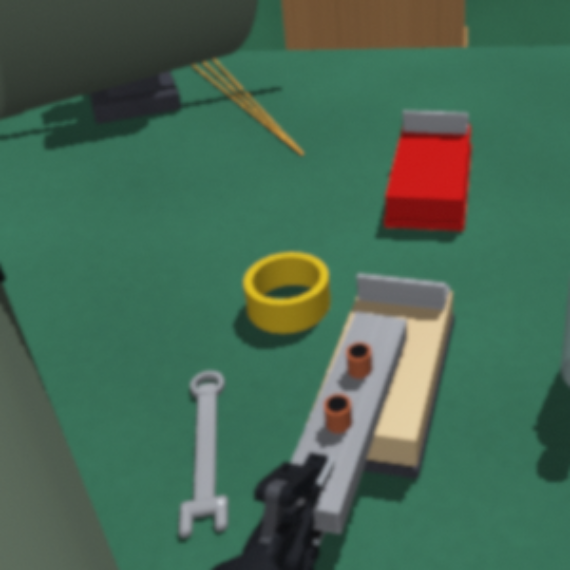

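The header is down with stubs up, but its plane slopes −1.3° past level. Either the upper finger is pressing the overhanging end or the header is following the prop. I'll go back to level and measure before releasing anything.

```bash
cat >> h.py <<'E'
def plane(snapshot,calibration):
    pic,z=snapshot("top");P=cloud(z,calibration("top"))
    r=P-PIV;u=r@U;w=r@np.cross(K,U);hs=cv2.cvtColor(pic,cv2.COLOR_RGB2HSV)
    k=(abs(w)<.020)&(u>-.06)&(u<.15)&(abs(P[...,2]-.0695)<.006)&(hs[...,1]<60)
    k&=u>np.percentile(u[k],1)+.008 if 0 else k
    A=np.c_[u[k],np.ones(k.sum())];b=np.linalg.lstsq(A,P[...,2][k],rcond=None)[0]
    return np.degrees(b[0]).round(2),"z at 0/.1:",(b[1]).round(4),(b[1]+.1*b[0]).round(4),"foot u",np.percentile(u[k],1).round(4),k.sum()
E
python3 - <<'E'
from h import *; from cell import *
def go(t,dz=0):
    p,q=tip(np.radians(t));p[2]+=dz; servo_line(p,rate=.02,frame=q);wait(.3)
    F=[]
    for _ in range(5): F.append(state()["force"]); wait(.02)
    print(t,dz,round(state()["time_s"],1),np.mean(F,0).round(2),*plane(snapshot,calibration))
print(*plane(snapshot,calibration))
go(90.6); go(90); go(89)
E
```

```text
-1.57 z at 0/.1: 0.0723 0.0695 foot u -0.0561 1816
90.6 0 19.7 [ 0.01  0.16 -0.22] -0.49 z at 0/.1: 0.0698 0.069 foot u -0.0562 1855
90 0 20.4 [-0.03  0.19  0.3 ] -0.51 z at 0/.1: 0.0698 0.0689 foot u -0.0561 1852
89 0 21.2 [-0.12 -0.05 -2.5 ] 0.43 z at 0/.1: 0.0699 0.0706 foot u -0.0562 1875
```

The header lies flat by itself at both 90° and 90.6° with zero force. At 91.5° the upper finger was pressing it. I'll slide the fingers out along their own axis, then set up for the push.

Run:
```python
from h import *; from cell import *
p,q=tip(np.radians(90.6)); servo_line(p,rate=.02,frame=q)
d,_,_=tool(PHIMAX)
servo_line(p-.07*d,rate=.05); print(state()["force"].round(2),state()["time_s"])
_,_,q=tool(0,np.array([np.cos(np.radians(-102.2)),np.sin(np.radians(-102.2)),0]))
t=PIV+.29*U; t[2]=.17; goto(t,q); gripper_to(0.0)
pic,z=snapshot("top");P=cloud(z,calibration("top"));hs=cv2.cvtColor(pic,cv2.COLOR_RGB2HSV)
r=P-PIV;u=r@U;w=r@np.cross(K,U)
k=(abs(w)<.04)&(u>-.015)&(u<.235)&(abs(P[...,2]-.0695)<.005)
n,l,s,_=cv2.connectedComponentsWithStats(k.astype(np.uint8));k=l==1+np.argmax(s[1:,4])
R0=cv2.minAreaRect((P[k][:,:2]*1000).astype(np.float32));print(R0,cv2.boxPoints(R0).round(1).tolist())
print(state()["time_s"],state()["ee_pos"],*plane(snapshot,calibration))
cv2.imwrite("pics/rel.png",cv2.resize(pic[180:380,300:580,::-1],None,fx=2.5,fy=2.5))
```

```text
[-0.06 -0.1   0.8 ] 23.2
((506.1787414550781, -79.75164031982422), (210.90322875976562, 50.0995979309082), 75.57150268554688) [[455.6000061035156, -175.60000610351562], [504.20001220703125, -188.10000610351562], [556.7000122070312, 16.100000381469727], [508.20001220703125, 28.600000381469727]]
24.675 [ 0.4592665  -0.25935494  0.16941688] -0.45 z at 0/.1: 0.0698 0.069 foot u -0.0562 1858
```

View pics/rel.png

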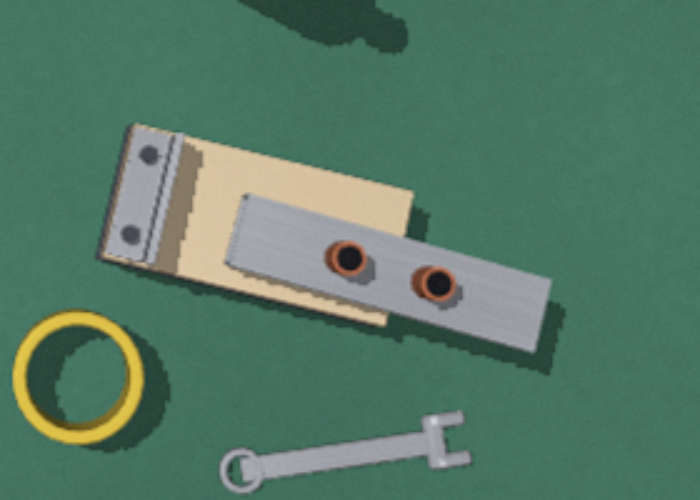

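The release was clean: the header lies flat with its foot 50 mm from the stop and a yaw of 2.3° off the rest. I'll push with the shut fingers' flat back, squared to the rest and offset slightly to the far side so the yaw corrects, stopping on force.

```bash
cat >> h.py <<'E'
b=np.radians(-102.2);X=np.array([np.cos(b),np.sin(b),0]);O=np.array([.5507,.070,0]);W=np.array([-X[1],X[0],0])  # W to far side(+x)
def hdr(snapshot,calibration):
    pic,z=snapshot("top");P=cloud(z,calibration("top"));r=P-O;u=r@X;w=r@W
    hs=cv2.cvtColor(pic,cv2.COLOR_RGB2HSV)
    k=(abs(w)<.046)&(u>.001)&(u<.29)&(abs(P[...,2]-.0695)<.004)&(hs[...,1]<70)
    n,l,s,_=cv2.connectedComponentsWithStats(k.astype(np.uint8));k=l==1+np.argmax(s[1:,4])
    r=cv2.minAreaRect((np.c_[u[k],w[k]]*1000).astype(np.float32))
    return "centre u,w",np.round(r[0],1),np.round(r[1],1),"ang",round(r[2],2),"z",np.median(P[k][:,2]).round(4),pic
E
python3 - <<'E'
from h import *; from cell import *
print(*hdr(snapshot,calibration)[:-1])
e=np.array([.4799,-.18185,0])-O; w=e@W+.006; print("end u,w",e@X,e@W)
at=lambda u,z:O+u*X+w*W+z*K
_,_,q=tool(0,X)
goto(at(.295,.15),q); servo_line(at(.295,.043),rate=.1)
hit=servo_line(at(.205,.043),rate=.025,max_force=9)
s=state();print(hit,s["time_s"],"tcp u",(s["ee_pos"]-O)@X,s["force"].round(1))
print(*hdr(snapshot,calibration)[:-1])
pic,_=snapshot("side");cv2.imwrite("pics/push.png",cv2.resize(pic[180:430,150:400,::-1],None,fx=2.2,fy=2.2))
E
```

```text
centre u,w [155.7 -11.9] [ 50.1 210.8] ang 87.72 z 0.0691
end u,w 0.2611239885649948 -0.015978895328165932
True 28.7833 tcp u 0.22583106592898317 [ 0.3 -1.5  1.8]
centre u,w [106.3 -13.5] [ 50.2 210.7] ang 88.9 z 0.0691
```

View pics/push.png

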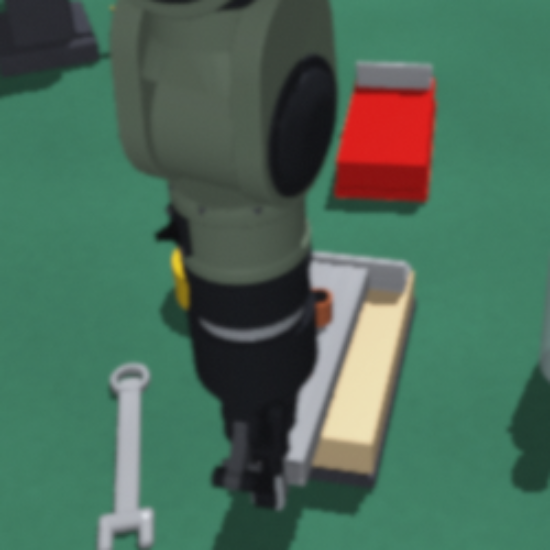

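The header has reached the stop, but about 1° of yaw remains, with its near-side corner touching first. A second seating push farther to the far side of the end face should close the other corner.

Run:
```python
from h import *; from cell import *
w=-.016+.013
at=lambda u,z:O+u*X+w*W+z*K
s=state();servo_line(s["ee_pos"]+.012*X,rate=.05); servo_line(at(.238,.043),rate=.05)
hit=servo_line(at(.212,.043),rate=.015,max_force=20); wait(.2)
s=state();print(hit,s["time_s"],"tcp u",(s["ee_pos"]-O)@X,s["force"].round(1))
print(*hdr(snapshot,calibration)[:-1])
```

```text
True 30.9167 tcp u 0.2259052588982224 [ 0.9 -2.4  2. ]
centre u,w [105.9 -12.3] [ 50.2 209.8] ang 89.72 z 0.069
```

Yaw is now 0.3°, which is within the measurement error. I'll back off and check the final state.

Run:
```python
from h import *; from cell import *; import pickle
s=state();servo_line(s["ee_pos"]+.05*X,rate=.08); p=state()["ee_pos"]; servo_line([p[0],p[1],.25],rate=.15)
servo_line([.35,-.40,.25],rate=.15); wait(.5)
*a,pic=hdr(snapshot,calibration);print(*a,state()["time_s"],state()["force"].round(1))
old=pickle.load(open("s0.pkl","rb"))["top"][0]
d=np.abs(pic.astype(int)-old).max(2)
for n,(r0,r1,c0,c1) in dict(bottle=(115,180,375,432),wrench=(343,380,385,490),tape=(303,330,300,360)).items(): print(n,(d[r0:r1,c0:c1]>40).sum())
cv2.imwrite("pics/final.png",np.hstack([cv2.resize(pic[200:400,290:550,::-1],(780,600))]))
```

```text
centre u,w [106.3 -12.3] [ 50.1 210.6] ang 89.69 z 0.0691 35.6083 [-0.3 -0.2  0.3]
bottle 0
wrench 0
tape 0
```

View pics/final.png

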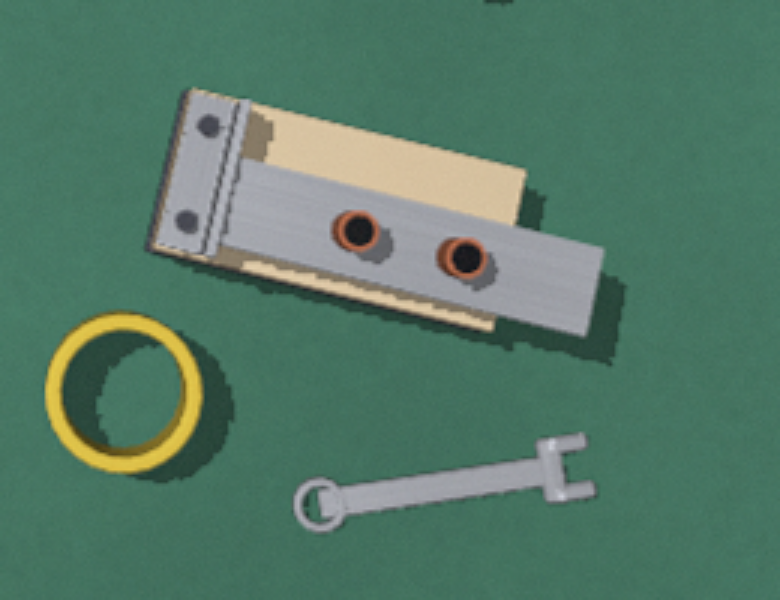

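The final picture shows the header flat with its stubs up at (357,230) and (465,258), and its foot against the stop along (240,160) to (222,245). The tape and wrench have not moved, and the robot is clear.

```bash
python3 -c "
from cell import *
job_done();print(state()['time_s'])"
```

```text
the job is handed in; nothing more can be done
the job is handed in; nothing more can be done
```

The header is lying flat on its plain face with the stubs up and its foot end against the steel stop. I handed the job in at about 36 s of robot time, inside the 54 s limit.

- **Tipping:** I put the fingers loosely either side of the top, with 13 mm of play. One finger tipped the header past balance, and the other carried it down to the brick. I then slid the fingers out and pushed the far end to the stop with them shut, in two pushes.
- **Final position:** The top face is at 69 mm, where 70 mm is expected for lying flat. The header is within about 0.3° of square to the rest. The foot measures about 1 mm from my estimate of the stop face, which is within the camera error. Both pushes also stopped on force at the same place, the second set to 20 N.
- **Bystanders:** The bottle, wrench and tape showed no change between the first and last top pictures. The tape check covered only part of the roll, but it looks unmoved in the last picture.

**What went wrong:**
- **Over-lowering:** At the end of lowering I went 1.5° too far. The upper finger pressed the overhanging end and lifted the foot about 3 mm. I backed off and confirmed the header lay flat by itself before letting go.
- **First push:** It left about 1° of yaw, which the second push corrected.
- **Small drop:** As it passed balance the header probably fell freely through a few degrees, until it met the propping finger.

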